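# Feed the brake-pad sled along the fence with the push stick

## Task

Take the yellow push stick by its black handle and, touching the brake-pad sled with the stick only, press the sled flush against the aluminium fence where it stands; then feed it along the fence, kept flush all the way, until it is fully home against the red stop, and hold it there for a moment, pressed firmly (some 5 to 10 N) against the stop and lightly against the fence. Never push the sled harder than 25 N, and leave the other things on the board alone. Finally stand the stick upright in the middle of its black mat and let go, with the sled still home in the corner of fence and stop.

Things in the scene. Friction and masses are not known exactly. Their poses are not given: they have to be found in the camera images.
- jig: Fixed sanding jig: plywood plate 200 x 360 x 12 mm. Origin: centre of its underside. x points square to the aluminium fence (bar along y, 25 wide, 28 high above the plate), y is the feed direction to the red stop (bar along x, 28 high). Both were clamped down by hand and are rigid: fence face at x = 60 +-10 mm, stop face at y = 150 +-10 mm; the exact setting is not given, feel for it.
- sled: Loose brake-pad sled on the jig plate: wooden block 50 (x) by 110 (y) mm, 32 high, clamp and pad on top (46 in all), 0.25 to 0.5 kg, waxed (friction about 0.35). Origin: centre of the block's underside. x points to the fence, y is the feed direction; it starts up to 0.12 rad askew, 4 to 45 mm short of the fence. Fully home, its origin is 25 mm from the fence's face and 55 mm from the stop's.
- sled_front (a point): Point on the sled's fence side at its front end (nearest the stop), 16 mm above its underside (sled frame x = 25, y = 55 mm). Fully home, it lies in the corner where the fence's and the stop's faces meet.
- sled_rear (a point): Point on the sled's fence side at its rear end, 16 mm above its underside (sled frame x = 25, y = -55 mm). When the sled is flush, this point touches the fence.
- sled_corner (a point): Inside corner (sled frame x = -25, y = 5, z = 16 mm) of the sled's flank and the rear face of its blue push lug. The lug spans x -55 to -25, y 5 to 35 mm, 32 high. Here the stick's nose can press toward the fence (on the flank) and forward (on the lug) at once; touching both (pressed farther back, the sled can jam askew), its centre is 8 mm out from each.
- stick_grip (a point): Middle of the gripping zone of the stick's black upright handle, 70 mm above the stick's underside. Handle: 34 mm along the stick's x, 20 mm wide along its y (grip across this), top 96 mm above the underside. Below it a yellow foot 44 x 44 mm, 18 high. x points from handle to nose, z up. Stick 0.16 kg.
- stick_nose (a point): Centre of the stick's round upright nose (radius 8 mm, 24 mm high), at the end of a bar 16 mm wide: 12 mm above the stick's underside, 65 mm from the handle's axis along the stick's +x.
- mat: Black rubber parking mat, fixed on the work surface, 130 x 130 mm, 4 mm thick; origin: centre of its underside. At the start the stick stands upright on it.
- gauge: Chrome tire gauge, loose, lying on the board, 145 mm long, 22 mm high; bystander.
- awl: Awl with wooden grip, loose, lying on the board, 170 mm long, 22 mm high; bystander.
- lever_a: Orange tire lever, loose, lying on the board, 138 mm long, 7 mm high; bystander.
- lever_b: Second orange tire lever, same size; bystander.
Things that resemble listed ones, but are neither listed nor needed, are in the scene too. What is shaped like the sled but green, purple or white is not meant.

How it is judged:
By the outcome, as a careful person would: the job done as asked, in the order asked, and still so for the second after the job is handed in, with the robot touching nothing.
It also fails if it takes over 72 s, if anything falls off the work surface, if the arm or the gripper's body presses on something with over 40 N, if the wrist force passes 120 N, or if a joint passes its speed limit or range.

## Robot

A 6-joint arm with a two-finger parallel gripper is mounted at the origin on the work surface. World frame = base frame: x ahead of the robot, y to its left, z up, the work surface at z = 0. Lengths are in mm, angles in degrees, forces in N, time in s.
With the tool pointing down it reaches from about 350 to 850 mm from the base axis. Payload 8.1 kg.
Tool frame: the origin (TCP) lies midway between the tips of the shut fingers; the grasp point (between the pads) lies 19 mm behind it (hold_point_z is the distance from the TCP to the grasp point, in mm); z points along the fingers, y is the direction in which the jaws open and shut (so a half turn about z gives the same grasp; the last joint's range is limited). The gripper opens to 85 mm and grips with 20 to 120 N. Pads are 22 mm wide; open, the fingers measure 114 mm over their backs; the gripper's body (76 mm by 85 mm) begins 54 mm behind the grasp point. The pads swing forward as they close: fully open they stand 13 mm farther back than shut.
Start: joints at [69.362, 7.471, 85.268, -0, 87.261, -4.893], TCP at [162.791, 577.498, 231.292] pointing down, gripper open.
Joint ranges: [-169.43, 169.43], [-51.17, 129.36], [1.28, 143.12], [-76.62, 256.62], [0, 156.53], [-152.29, 152.29]. Speed limits (degrees/s): [136.94, 136.94, 159.86, 180, 180, 180].

## Interface

Orientations are given as [roll, pitch, yaw] about the fixed x, y, z axes, in that order (R = Rz(yaw) Ry(pitch) Rx(roll)).
In Python, from bench import sense, snapshot, camera_params, hand_in, hold_point_z gives the robot as it stands.
- The arm moves only by the tool servo_tool, never from a script. Its argument "motion" is a list of rows, each a list of 7 numbers: the finger opening in mm, from 0 to 85.4, then the shift along the tool's x, y, z in mm, then the turn, a rotation vector about the tool's x, y, z in rad. A call has 1 to 10 rows; each row shifts and turns the pose as measured when the row begins, along the tool's axes as they then stand; what a row does not reach is not made up. A row lasts 1/10 s, in which the tool goes at most 50 mm and 8.59 degrees, less where a joint would pass 70% of its speed; a pose out of reach is approached as far as the arm can. A call with a gripper value outside its range is refused whole. The fingers move at their own pace and stop on an object; "force" is the grip in N (left out, the last holds). Time passes only in rows, so rows that do not move let the fingers close. It gives the time, the measured TCP pose, the force and the opening at its end, in the units of the state.
- sense(): the state, without advancing time (a new reading comes with each control period).
- snapshot(name): name is "side" or "top" or "wrist"; returns the picture (420x560x3 uint8, blue, green, red); there is no depth.
- camera_params(name): a dict with "fx", "fy", "cx", "cy" (pixels), "R" (3x3) and "t" (3): a world point X has camera coordinates R X + t; the wrist camera has in their place "tool_from_camera" (4x4, takes a point from camera to tool coordinates, whose origin is the TCP and whose axes are the flange's). Camera axes: x right, y down, z forward; pixel columns grow to the right and rows downward; lengths in mm; the calibration is good to about 2 mm. The wrist camera is an equidistant fisheye: a pixel r from the principal point sees the ray r / f radians off the axis. A picture is of the moment at which its call begins: read the wrist's pose just before it. camera_params takes no time and is no camera call.
- hand_in(): hands the job in, once; it reports no verdict.
The state is a dict: "time": time; "joint_pos": joint angles; "qd": joint speeds; "joint_efforts": joint torques, N m; "tool_pos": TCP position; "tcp_rot": TCP orientation; "ft_force": force on the tool from outside, world axes, zero at the start; "wrist_torque": the same for the moment, N m; "finger_gap": finger opening in mm.
Only numpy, scipy, OpenCV 4.12 (cv2) and the standard library are available. Lean on these libraries where they do the work, as an engineer would, in place of code of your own. Each camera call takes 0.05 s, during which the arm holds its last target. There are 200 camera calls.

## Working session

There is one attempt and no reset: what is moved stays moved. The work goes in short steps, Python scripts to look and compute and a tool call to move; the robot and the scene stay as the last step left them, time stands still between calls to the robot, and variables do not carry over. Pictures are saved under pics/ and viewed, about 8 in all and at most 12, crops included, and the job is handed in when it is done.

Besides the shell and the picture viewer there is one more tool, called after "Request:" in YAML: its name, and indented under it one key for each argument. servo_tool: Moves the arm, as the interface text tells. Its arguments: {"type":"object","properties":{"motion":{"type":"array"},"force":{"type":"number"}},"required":["motion"]}

```bash
ls; mkdir -p pics; python3 - <<'E'
from bench import *
import cv2,json
print(sense(), hold_point_z)
for n in("top","side","wrist"):
    print(n,camera_params(n))
for n in("top","side"):
    cv2.imwrite(f"pics/{n}0.png",snapshot(n))
E
```

```text
pics
{'time': 0.0, 'joint_pos': array([ 6.93625478e+01,  7.51766373e+00,  8.53288353e+01, -1.03827449e-03,
        8.72606457e+01, -4.89280469e+00]), 'qd': array([-0.00925477, -0.05558778,  0.03088586,  0.06062302,  0.19530306,
       -0.03138455]), 'joint_efforts': array([ 3.15874504e-04, -5.69407225e+01, -5.00549626e+01, -1.77431452e-04,
        1.50914333e-02, -1.75243525e-05]), 'tool_pos': array([162.60016162, 576.98230688, 230.22203479]), 'tcp_rot': array([-1.79893157e+02, -8.10534688e-03,  1.64255395e+02]), 'ft_force': array([ 0.6326093 ,  0.12246083, -0.83091681]), 'wrist_torque': array([-0.0071431 ,  0.02404578, -0.0079597 ]), 'finger_gap': 85.61490207237327} 18.700000000000003
top {'fx': 525.6426551915125, 'fy': 525.6426551915125, 'cx': 276.43273050654443, 'cy': 208.58805176277733, 'R': array([[-0.01477268, -0.9998846 ,  0.00354411],
       [-0.98407354,  0.01391093, -0.1772167 ],
       [ 0.17714694, -0.00610563, -0.98416547]]), 't': array([  14.52550142,  586.90159601, 1142.05326935])}
side {'fx': 534.8160783445156, 'fy': 534.8160783445156, 'cx': 284.5698897056546, 'cy': 206.68856583442985, 'R': array([[ 0.72711857, -0.68623311,  0.01956293],
       [-0.40712187, -0.45397224, -0.79256608],
       [ 0.55276611,  0.56832502, -0.60947215]]), 't': array([-420.69948709,  311.62401242, 1186.03812317])}
wrist {'fx': 325.19226210127806, 'fy': 325.19226210127806, 'cx': 284.08082296995656, 'cy': 206.97525436341354, 'tool_from_camera': array([[-4.79511934e-04, -9.47159334e-01, -3.20763099e-01,
         8.06044721e+01],
       [ 9.99999677e-01, -6.60897654e-04,  4.56609891e-04,
        -6.77574561e-01],
       [-6.44473900e-04, -3.20762776e-01,  9.47159346e-01,
        -1.42693205e+02],
       [ 0.00000000e+00,  0.00000000e+00,  0.00000000e+00,
         1.00000000e+00]])}
```

View pics/top0.png

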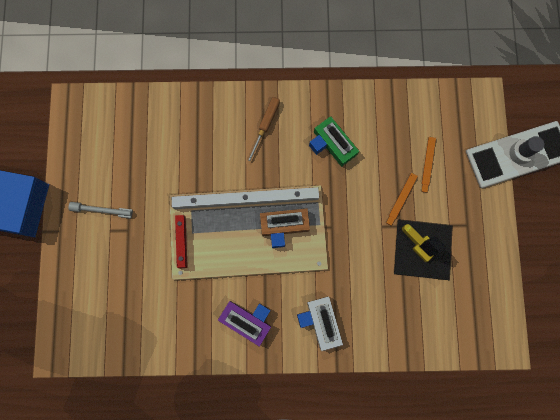

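View pics/side0.png

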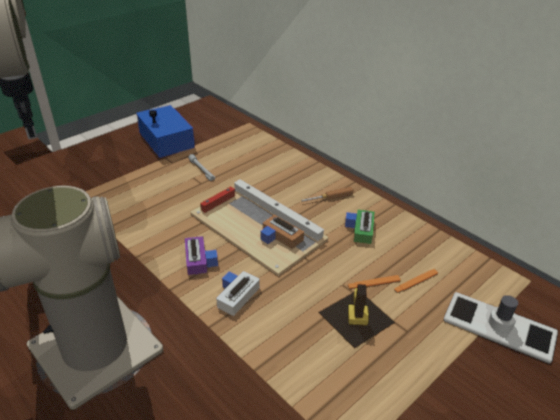

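The top view shows the jig with corners at about (172,196), (320,187), (327,270) and (173,279), and the red stop on the left at (181,241). The brown sled is at (285,222) with its lug at (278,240), and the stick is on the mat at (424,250). I'll enlarge and segment next.

```bash
cat > h.py <<'E'
import numpy as np, cv2
from bench import *
def ray(n,uv,z):
    c=camera_params(n); R,t=np.array(c["R"]),np.array(c["t"])
    d=R.T@np.array([(uv[0]-c["cx"])/c["fx"],(uv[1]-c["cy"])/c["fy"],1]); o=-R.T@t
    return o+d*(z-o[2])/d[2]
def proj(n,X):
    c=camera_params(n); p=np.array(c["R"])@np.array(X,float)+c["t"]
    return np.array([c["fx"]*p[0]/p[2]+c["cx"],c["fy"]*p[1]/p[2]+c["cy"]])
def big(img,lo,hi,roi):
    h=cv2.cvtColor(img,cv2.COLOR_BGR2HSV); m=cv2.inRange(h,lo,hi); k=np.zeros_like(m)
    x0,y0,x1,y1=roi; k[y0:y1,x0:x1]=m[y0:y1,x0:x1]
    cs,_=cv2.findContours(k,cv2.RETR_EXTERNAL,cv2.CHAIN_APPROX_NONE)
    return max(cs,key=cv2.contourArea)
E
python3 - <<'E'
from h import *
im=cv2.imread("pics/top0.png")
a=cv2.resize(im[180:290,160:340],None,fx=4,fy=4,interpolation=cv2.INTER_CUBIC)[:, :720]
b=cv2.resize(im[215:285,385:465],None,fx=5,fy=5,interpolation=cv2.INTER_CUBIC)
s=cv2.imread("pics/side0.png"); 
cv2.imwrite("pics/a.png",a)
c=cv2.resize(s[270:350,310:410],None,fx=4,fy=4,interpolation=cv2.INTER_CUBIC)
o=np.zeros((350,800,3),np.uint8);o[:350,:400]=b;o[:320,400:]=c
cv2.imwrite("pics/b.png",o)
m=big(im,(0,0,0),(180,255,60),(385,210,465,290))
for p in cv2.boxPoints(cv2.minAreaRect(m)): print("mat",p,ray("top",p,4).round(1))
m=big(im,(20,120,60),(35,255,255),(385,210,465,290)); print("yellow",cv2.minAreaRect(m))
m=big(im,(105,100,40),(130,255,255),(260,225,300,255)); print("lug",cv2.minAreaRect(m),ray("top",cv2.minAreaRect(m)[0],44).round(1))
m=big(im,(0,150,60),(6,255,255),(165,200,195,280)); print("stop",cv2.minAreaRect(m))
m=big(im,(7,110,40),(16,255,255),(255,200,315,250)); print("sled",cv2.minAreaRect(m))
for p in cv2.boxPoints(cv2.minAreaRect(m)): print(p,ray("top",p,44).round(1))
E
```

```text
mat [392.7518  274.97934] [ 435.8 -261.2    4. ]
mat [397.43454 218.78621] [ 567.3 -279.4    4. ]
mat [453.62766 223.46896] [ 554.2 -411.3    4. ]
mat [448.94492 279.6621 ] [ 423.2 -390.7    4. ]
yellow ((418.00006103515625, 240.50003051757812), (41.719295501708984, 19.091880798339844), 45.0)
lug ((277.5243835449219, 239.71951293945312), (13.914374351501465, 12.81005859375), 83.6598129272461) [516.9   4.6  44. ]
stop ((179.85733032226562, 241.00509643554688), (52.25239562988281, 8.637350082397461), 87.95458984375)
sled ((284.3741760253906, 221.8243408203125), (23.179607391357422, 48.257144927978516), 84.64418029785156)
[259.26917 212.53732] [579.9  45.3  44. ]
[307.3156  208.03296] [588.9 -64.7  44. ]
[309.4792  231.11136] [535.5 -68.3  44. ]
[261.43274 235.61572] [526.8  40.9  44. ]
```

View pics/a.png

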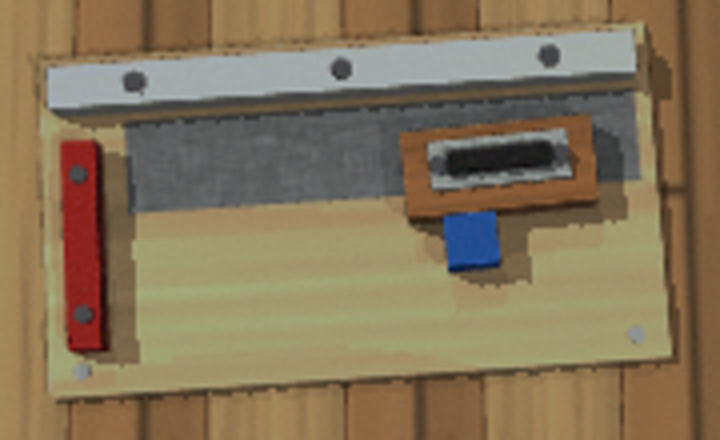

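View pics/b.png

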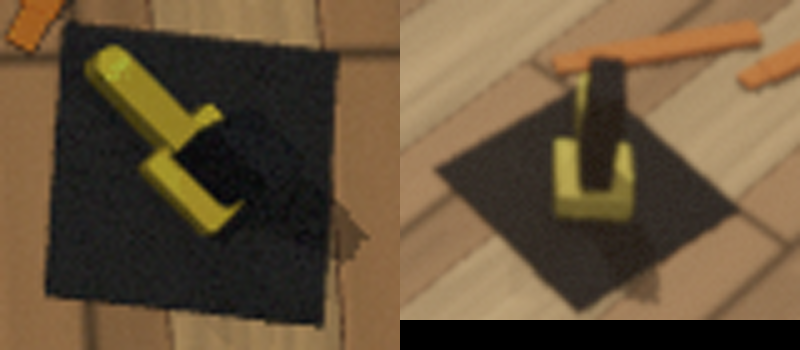

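The jig and sled frames are clear, and the stick's nose points about +45° (towards +x, +y). I'll swing the arm round its base towards the mat and measure from close up there.

Request:
servo_tool:
  motion:
    - [85,-50,0,0,0,0,0.083]
    - [85,-50,0,0,0,0,0.083]
    - [85,-50,0,0,0,0,0.083]
    - [85,-50,0,0,0,0,0.083]
    - [85,-50,0,0,0,0,0.083]
    - [85,-50,0,0,0,0,0.083]
    - [85,-50,0,0,0,0,0.083]
    - [85,-50,0,0,0,0,0.083]
    - [85,-50,0,0,0,0,0.083]
    - [85,-50,0,0,0,0,0.083]

```text
time: 1.1
tool_pos: [545.1, 282.5, 223.5]
tcp_rot: [-179.4, 0.1, 115.6]
ft_force: [0.7, -0.6, 0.6]
finger_gap: 84.9
```

```bash
python3 - <<'E'
from h import *
def P(u,v,z): return ray("top",(160+u/4,180+v/4),z).round(1)
for n,u,v,z in[("TL",40,60,12),("TR",640,25,12),("BR",670,352,12),("BL",50,392,12),("fenceL",48,107,40),("fenceR",636,73,40),("stopT",97,142,40),("stopB",104,345,40),("white",0,0,0)]: print(n,P(u,v,z))
def Q(u,v,z): return ray("top",(385+u/5,215+v/5),z).round(1)
print("nose",Q(115,66,28)); print("foot fr",Q(205,105,22),"fl",Q(146,160,22)); print("handle top mid?",Q(240,175,100))
print("white",ray("top",(306,319),44),ray("top",(340,346),46),ray("top",(309,300),46))
E
```

```text
TL [630.4 256.4  12. ]
TR [646.6 -98.2  12. ]
BR [ 453.6 -109.8   12. ]
BL [435.9 246.6  12. ]
fenceL [597.  245.7  40. ]
fenceR [612.1 -92.5  40. ]
stopT [576.2 217.2  40. ]
stopB [460.3 211.4  40. ]
white [670.  283.5   0. ]
nose [ 541.2 -296.8   28. ]
foot fr [ 523.3 -338.9   22. ] fl [ 498.2 -310.1   22. ]
handle top mid? [ 483.2 -329.2  100. ]
white [340.22475653 -55.56466005  44.        ] [ 281.49101472 -128.24619533   46.        ] [381.39341439 -63.11617508  46.        ]
```

Request:
servo_tool:
  motion:
    - [85,-50,0,0,0,0,0.083]
    - [85,-50,0,0,0,0,0.083]
    - [85,-50,0,0,0,0,0.083]
    - [85,-50,0,0,0,0,0.083]
    - [85,-50,0,0,0,0,0.083]
    - [85,-50,0,0,0,0,0.083]
    - [85,-50,0,0,0,0,0.083]
    - [85,-50,0,0,0,0,0.083]
    - [85,-50,0,0,0,0,0.083]
    - [85,-50,0,0,0,0,0.083]

```text
time: 2.1
tool_pos: [571.4, -201.4, 219.6]
tcp_rot: [-179.2, 0.6, 66.0]
ft_force: [0.8, 0.5, -0.3]
finger_gap: 84.6
```

Request:
servo_tool:
  motion:
    - [85,-50,0,0,0,0,0.083]
    - [85,-50,0,0,0,0,0.083]
    - [85,-50,0,0,0,0,0.083]
    - [85,0,0,0,0,0,0.08]
    - [85,0,0,0,0,0,0]

```text
time: 2.6
tool_pos: [493.7, -338.0, 218.4]
tcp_rot: [-179.3, 1.0, 45.8]
ft_force: [-0.0, -0.3, -0.1]
finger_gap: 85.2
```

```bash
cat >> h.py <<'E'
from scipy.spatial.transform import Rotation as Ro
def wray(uv,z,s):
    c=camera_params("wrist"); T=np.array(c["tool_from_camera"])
    d=np.array([(uv[0]-c["cx"])/c["fx"],(uv[1]-c["cy"])/c["fy"]]); r=np.hypot(*d)
    v=np.r_[d/r*np.sin(r),np.cos(r)]
    W=Ro.from_euler("xyz",s["tcp_rot"],degrees=True).as_matrix()
    o=W@T[:3,3]+s["tool_pos"]; v=W@T[:3,:3]@v
    return o+v*(z-o[2])/v[2]
E
python3 - <<'E'
from h import *
import pickle
s=sense(); im=snapshot("wrist"); print(s["time"],s["tool_pos"],s["tcp_rot"],s["ft_force"])
pickle.dump(s,open("w1.pkl","wb")); cv2.imwrite("pics/w1.png",im)
E
```

```text
2.6 [ 493.65363676 -338.04262351  218.42995155] [-179.28029289    1.01203663   45.77472474] [-0.03297076 -0.31761703 -0.06639703]
```

View pics/w1.png

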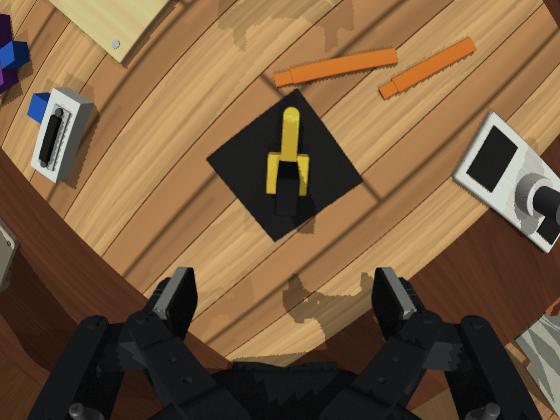

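Wrist view: the stick stands in the middle of the mat, with its nose tip at (291,114), foot at (267–309, 153–195) and handle top at about (288,205). The levers are clear, about 60 px away.

```bash
python3 - <<'E'
from h import *
import pickle
s=pickle.load(open("w1.pkl","rb")); im=cv2.imread("pics/w1.png")
h=cv2.cvtColor(im,cv2.COLOR_BGR2HSV)
m=cv2.inRange(h,(20,120,50),(35,255,255)); m[:90]=0;m[210:]=0;m[:,:250]=0;m[:,330:]=0
for r in list(range(106,112,2))+list(range(112,200,8)):
    c=np.where(m[r])[0]
    if len(c): print(r,c.min(),c.max(),end=' | ')
print()
W=lambda u,v,z:wray((u,v),z,s)[:2].round(1)
print("nose",W(291,115,28))
print("foot",W(267,193,22),W(306,195,22),W(271,157,22),W(309,158,22))
m=big(im,(0,0,0),(180,255,50),(200,85,370,245))
q=cv2.boxPoints(cv2.minAreaRect(m)); 
P=np.array([W(*p,4) for p in q]); print("mat",P.tolist(),P.mean(0))
print("handle top rear corners",W(276,214,100),W(298,215,100))
E
```

```text
106 289 292 | 108 286 296 | 110 284 298 | 112 283 299 | 120 283 299 | 128 282 298 | 136 282 298 | 144 281 297 | 152 269 296 | 160 267 309 | 168 267 308 | 176 266 307 | 184 266 307 | 192 266 306 | 
nose [ 544.  -295.8]
foot [ 466.7 -338.4] [ 495.6 -369.6] [ 497.9 -313.3] [ 525.9 -341.9]
mat [[441.7, -260.3], [568.3, -279.4], [554.0, -407.2], [416.6, -394.9]] [ 495.15 -335.45]
handle top rear corners [ 479.4 -343.4] [ 492.3 -357.2]
```

```bash
cat >> h.py <<'E'
def go(pos,yaw,s=None):
    "shift, turn (tool axes) to reach pos, tool down at yaw"
    s=s or sense(); W=Ro.from_euler("xyz",s["tcp_rot"],degrees=True)
    T=Ro.from_euler("xyz",[180,0,yaw],degrees=True)
    return W.inv().apply(np.array(pos)-s["tool_pos"]).round(1),(W.inv()*T).as_rotvec().round(4)
def st():
    s=sense(); print("t",round(s["time"],2),"pos",s["tool_pos"].round(1),"rot",s["tcp_rot"].round(2),"F",s["ft_force"].round(1),"M",s["wrist_torque"].round(2),"gap",round(s["finger_gap"],1)); return s
E
python3 -c "
from h import *
st(); print(go((497,-340,150),43))"
```

```text
t 2.65 pos [ 493.6 -338.   218.3] rot [-179.27    1.05   45.96] F [ 0.5 -0.7  0.3] M [ 0.02 -0.01  0.02] gap 84.8
(array([ 2.2,  4.7, 68.3]), array([-0.0122,  0.0187,  0.0516]))
```

Request:
servo_tool:
  motion:
    - [85,1,2,34,-0.006,0.009,0.026]
    - [85,1,2.5,34,-0.006,0.009,0.026]
    - [85,0,0,0,0,0,0]
    - [85,0,0,0,0,0,0]

```text
time: 3.05
tool_pos: [499.9, -337.4, 150.3]
tcp_rot: [179.9, -0.0, 43.7]
ft_force: [0.3, 1.1, 1.0]
finger_gap: 84.6
```

```bash
python3 -c "
from h import *
st(); print(go((497,-340,55),43))"
```

```text
t 3.05 pos [ 499.9 -337.4  150.3] rot [ 1.7989e+02 -3.0000e-02  4.3700e+01] F [0.3 1.1 1. ] M [ 0.   -0.02  0.  ] gap 84.6
(array([-3.9, -0.3, 95.3]), array([ 0.002 , -0.0005,  0.0123]))
```

Request:
servo_tool:
  motion:
    - [85,-2,0,40,0,0,0.006]
    - [85,-2,0,40,0,0,0.006]
    - [85,0,0,15,0,0,0]
    - [85,0,0,0,0,0,0]
    - [15,0,0,0,0,0,0]
    - [15,0,0,0,0,0,0]
    - [15,0,0,0,0,0,0]
    - [15,0,0,0,0,0,0]
    - [15,0,0,0,0,0,0]
    - [15,0,0,0,0,0,0]
  force: 110

```text
time: 4.05
tool_pos: [508.4, -344.3, 72.1]
tcp_rot: [178.6, -0.2, 43.8]
ft_force: [-0.5, 0.2, -1.4]
finger_gap: 18.3
```

```bash
python3 -c "
from h import *
st()
cv2.imwrite('pics/w2.png',snapshot('wrist'))"
```

```text
t 4.05 pos [ 508.4 -344.3   72.1] rot [ 1.7858e+02 -1.7000e-01  4.3780e+01] F [-0.5  0.2 -1.4] M [0.01 0.   0.  ] gap 18.3
```

View pics/w2.png

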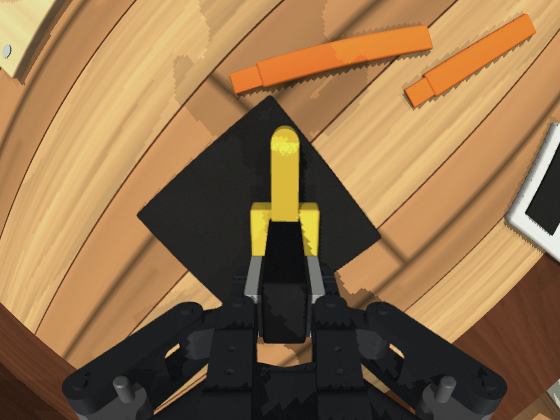

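The handle is gripped, but near its top, and the tool has shifted about 11 mm along the jaw axis. I'll check where the stick is now and regrip lower.

```bash
python3 - <<'E'
from h import *
s=sense(); W=lambda u,v,z:wray((u,v),z,s)[:2].round(1)
print("nose",W(285,138,28),"foot front",W(251,208,22),W(319,208,22))
im=cv2.imread("pics/w2.png")
print("mat corners",W(270,97,4),W(137,214,4),W(381,240,4))
print("joints",s["joint_pos"].round(2),s["qd"].round(2))
E
```

```text
nose [ 555.4 -304.3] foot front [ 508.8 -319.6] [ 538.1 -350.7]
mat corners [ 566.6 -281.2] [ 441.9 -264.1] [ 550.  -408.7]
joints [-3.889e+01  1.555e+01  9.329e+01 -1.000e-02  6.973e+01  7.340e+00] [-0.04  0.27  0.26 -0.06 -0.06 -0.04]
```

Request:
servo_tool:
  motion:
    - [50,0,0,0,0,0,0]
    - [50,0,0,0,0,0,0]
    - [50,0,0,0,0,0,0]
    - [50,0,0,0,0,0,0]
  force: 110

```text
time: 4.5
tool_pos: [508.1, -344.3, 71.7]
tcp_rot: [178.6, -0.2, 43.8]
ft_force: [-0.1, 0.2, -0.3]
finger_gap: 49.8
```

```bash
python3 -c "
from h import *
s=st(); print(go((508,-346,54),43.8))
cv2.imwrite('pics/w3.png',snapshot('wrist')); im=cv2.imread('pics/w3.png')
m=cv2.inRange(cv2.cvtColor(im,cv2.COLOR_BGR2HSV),(20,120,50),(35,255,255)); m[:100]=0;m[250:]=0;m[:,:220]=0;m[:,350:]=0
for r in (132,150,180,215,225): 
    c=np.where(m[r])[0]; print(r,c.min(),c.max())
print(np.where(m.any(1))[0].min(), wray((285,138),28,s))
"
```

```text
t 4.5 pos [ 508.1 -344.3   71.7] rot [ 1.7861e+02 -1.7000e-01  4.3770e+01] F [-0.1  0.2 -0.3] M [ 0.03 -0.03 -0.01] gap 49.8
(array([-1.3,  0.7, 17.7]), array([ 0.0243, -0.0029, -0.0006]))
132 273 296
150 272 300
180 272 300
215 251 320
225 251 319
125 [ 555.10698052 -304.17457741   28.        ]
```

Request:
servo_tool:
  motion:
    - [50,0,0,9,0.012,0,0]
    - [50,0,0,9,0.012,0,0]
    - [50,0,0,0,0,0,0]
    - [50,0,0,0,0,0,0]

```text
time: 4.95
tool_pos: [508.1, -344.3, 51.3]
tcp_rot: [-179.8, -0.2, 43.8]
ft_force: [-0.1, -0.7, -0.2]
finger_gap: 49.9
```

```bash
python3 -c "
from h import *
s=st(); print(go((508,-346,54),43.8))"
```

```text
t 4.95 pos [ 508.1 -344.3   51.3] rot [-1.7983e+02 -1.6000e-01  4.3760e+01] F [-0.1 -0.7 -0.2] M [0.04 0.07 0.02] gap 49.9
(array([-1.3,  1.1, -2.7]), array([-0.003 , -0.0029, -0.0006]))
```

Request:
servo_tool:
  motion:
    - [15,0,0,-2,0,0,0]
    - [15,0,0,0,0,0,0]
    - [15,0,0,0,0,0,0]
    - [15,0,0,0,0,0,0]
    - [15,0,0,0,0,0,0]
    - [15,0,0,0,0,0,0]
  force: 110

```text
time: 5.55
tool_pos: [507.8, -344.0, 53.2]
tcp_rot: [-179.8, -0.2, 43.8]
ft_force: [-0.5, -0.1, -1.8]
finger_gap: 19.0
```

```bash
python3 -c "
from h import *
s=st()"
```

```text
t 5.55 pos [ 507.8 -344.    53.2] rot [-1.7979e+02 -1.5000e-01  4.3770e+01] F [-0.5 -0.1 -1.8] M [0.01 0.02 0.01] gap 19.0
```

Request:
servo_tool:
  motion:
    - [15,0,0,-30,0,0,0]
    - [15,0,0,-40,0,0,0]
    - [15,0,0,-20,0,0,0]
    - [15,0,0,0,0,0,0]
    - [15,0,0,0,0,0,0]

```text
time: 6.05
tool_pos: [506.3, -343.2, 143.4]
tcp_rot: [-179.5, -0.1, 43.8]
ft_force: [-0.7, 0.2, -2.2]
finger_gap: 18.7
```

```bash
python3 -c "
from h import *
s=st(); im=snapshot('wrist'); cv2.imwrite('pics/w4.png',im)
cv2.imwrite('pics/side4.png',snapshot('side'))
"
```

```text
t 6.05 pos [ 506.3 -343.2  143.4] rot [-1.7952e+02 -1.2000e-01  4.3770e+01] F [-0.7  0.2 -2.2] M [ 0.01 -0.02  0.03] gap 18.7
```

View pics/w4.png

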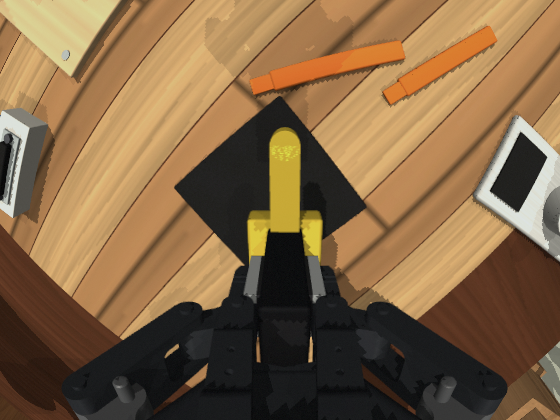

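Lifted cleanly: the stick hangs straight below the gripper with its nose at (285,140), and Fz is about −2 N, its weight. Next I'll get the nose offset in the tool frame and the route.

```bash
python3 - <<'E'
from h import *
s=sense(); im=cv2.imread("pics/w4.png")
m=cv2.inRange(cv2.cvtColor(im,cv2.COLOR_BGR2HSV),(20,120,50),(35,255,255)); m[:100]=0;m[250:]=0;m[:,:220]=0;m[:,350:]=0
for r in (130,134,140,150,180,215,225,240):
    c=np.where(m[r])[0]; print(r,c.min(),c.max(),end=" | ")
W=Ro.from_euler("xyz",s["tcp_rot"],degrees=True)
def tool(u,v,dz):
    return W.inv().apply(wray((u,v),s["tool_pos"][2]+dz,s)-s["tool_pos"]).round(1)
print("\nnose",tool(285.5,142,-25.2),"tip",tool(285.5,128,-30),"foot",tool(249,215,-31.2),tool(322,215,-31.2))
E
```

```text
130 276 293 | 134 272 296 | 140 270 299 | 150 269 300 | 180 269 300 | 215 248 320 | 225 247 322 | 240 247 321 | 
nose [61.6  2.6 25.3] tip [68.5  2.7 30.1] foot [ 19.2 -18.2  31.4] [19.3 23.5 31. ]
```

```bash
python3 -c "
from h import *
print(go((472,-80,135),48))"
```

```text
(array([ 157.3, -213.3,    9.9]), array([-0.0097, -0.0023, -0.0738]))
```

Request:
servo_tool:
  motion:
    - [15,22,-30,1,-0.0014,0,-0.01]
    - [15,22,-30,1,-0.0014,0,-0.01]
    - [15,22,-30,1,-0.0014,0,-0.01]
    - [15,22,-30,1,-0.0014,0,-0.01]
    - [15,22,-30,1,-0.0014,0,-0.01]
    - [15,22,-30,1,-0.0014,0,-0.01]
    - [15,22,-30,1,-0.0014,0,-0.01]
    - [15,0,0,0,0,0,0]
    - [15,0,0,0,0,0,0]

```text
time: 7.05
tool_pos: [453.0, -73.8, 120.5]
tcp_rot: [-178.7, 0.3, 47.8]
ft_force: [0.4, -0.3, -0.9]
finger_gap: 18.7
```

```bash
python3 -c "
from h import *
st();print(go((472,-80,66),48))
cv2.imwrite('pics/w5.png',snapshot('wrist'))"
```

```text
t 7.05 pos [453.  -73.8 120.5] rot [-178.73    0.28   47.81] F [ 0.4 -0.3 -0.9] M [-0.05 -0.02  0.04] gap 18.7
(array([ 8.5, 19.5, 54.1]), array([-0.0222,  0.0049, -0.0033]))
```

View pics/w5.png

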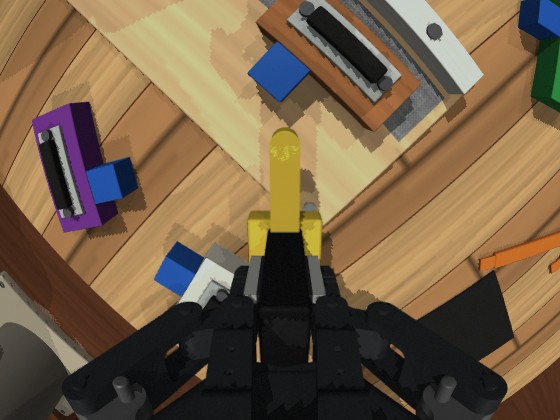

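The wrist view shows the nose at (285,140) short of the sled. The lug's rear face runs from (284,101) to (311,72), and the white sled sits well behind the stick. I'll refine the corner position from this view.

```bash
python3 - <<'E'
from h import *
s=sense(); W=lambda u,v,z:wray((u,v),z,s)[:2].round(1)
im=cv2.imread("pics/w5.png")
m=big(im,(100,110,60),(130,255,255),(230,30,330,115)); a=cv2.approxPolyDP(m,4,True)[:,0]; print([(tuple(p.tolist()),W(*p,44)) for p in a])
m=big(im,(3,90,40),(16,255,190),(250,0,430,140)); a=cv2.approxPolyDP(cv2.convexHull(m),4,True)[:,0]; print([(tuple(p.tolist()),W(*p,44)) for p in a])
E
```

```text
[((275, 42), array([530.9,  20.7])), ((248, 74), array([503.2,  16.7])), ((280, 101), array([506.3, -11.2])), ((309, 69), array([535. ,  -7.9]))]
[((277, 0), array([552.,  42.])), ((338, 0), array([582.6,  15.6])), ((420, 84), array([588.6, -64. ])), ((376, 133), array([541.3, -70.1])), ((366, 129), array([537.6, -63.5])), ((256, 25), array([529.9,  38.2]))]
```

Request:
servo_tool:
  motion:
    - [15,4,10,5,-0.011,0.002,-0.002]
    - [15,3,9,5,-0.011,0.002,-0.001]
    - [15,0,0,15,0,0,0]
    - [15,0,0,15,0,0,0]
    - [15,0,0,0,0,0,0]
    - [15,0,0,0,0,0,0]

```text
time: 7.7
tool_pos: [475.4, -87.8, 76.1]
tcp_rot: [179.8, 0.1, 47.6]
ft_force: [-1.1, -0.5, -1.4]
finger_gap: 18.8
```

```bash
python3 -c "
from h import *
st();print(go((471,-80,66),48))"
```

```text
t 7.7 pos [475.4 -87.8  76.1] rot [1.7984e+02 8.0000e-02 4.7570e+01] F [-1.1 -0.5 -1.4] M [ 0.   -0.03 -0.03] gap 18.8
(array([ 2.8, -8.5, 10.1]), array([ 0.0027,  0.0014, -0.0075]))
```

Request:
servo_tool:
  motion:
    - [15,0,0,9,0.003,0.001,-0.004]
    - [15,0,0,0,0,0,0]
    - [15,8,-5,0,0,0,0]
    - [15,8,-5,0,0,0,0]
    - [15,0,0,0,0,0,0]
    - [15,0,0,0,0,0,0]

```text
time: 8.3
tool_pos: [481.0, -68.4, 68.5]
tcp_rot: [179.8, -0.1, 47.8]
ft_force: [-0.4, 1.0, -1.6]
finger_gap: 18.8
```

```bash
cat >> h.py <<'E'
def jig(s):
    "nose in jig-aligned axes (yaw 2.65 about world origin), force in the same"
    W=Ro.from_euler("xyz",s["tcp_rot"],degrees=True); J=Ro.from_euler("z",-2.65,degrees=True)
    print("nose_jig",J.apply(W.apply([62,0,35])+s["tool_pos"]).round(1),"F_jig",J.apply(s["ft_force"]).round(1))
E
python3 -c "
from h import *
s=st();jig(s);print(go(s['tool_pos'],47.7))
cv2.imwrite('pics/w6.png',snapshot('wrist'))"
```

```text
t 8.3 pos [481.  -68.4  68.5] rot [ 1.7985e+02 -8.0000e-02  4.7780e+01] F [-0.4  1.  -1.6] M [-0.06 -0.01 -0.07] gap 18.8
nose_jig [521.2 -46.7  33.6] F_jig [-0.3  1.  -1.6]
(array([0., 0., 0.]), array([ 0.0026, -0.0014,  0.0013]))
```

View pics/w6.png

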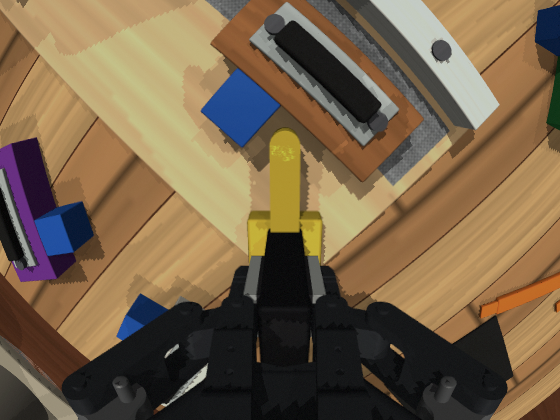

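Nose tip (285,128) is just short of the corner at about (280,108), with no contact yet. I'll move slightly forward and down, then push squarely towards the fence in small steps.

Request:
servo_tool:
  motion:
    - [15,2.8,-2.8,2.5,0.002,0,0]
    - [15,0,0,0,0,0,0]
    - [15,2.1,2.1,0,0,0,0]
    - [15,2.1,2.1,0,0,0,0]
    - [15,2.1,2.1,0,0,0,0]
    - [15,2.1,2.1,0,0,0,0]

```text
time: 8.95
tool_pos: [492.8, -63.9, 65.9]
tcp_rot: [-180.0, -0.0, 47.8]
ft_force: [-2.1, -0.1, -1.5]
finger_gap: 18.6
```

```bash
python3 -c "
from h import *
s=st();jig(s);print(go(s['tool_pos'],47.7))"
```

```text
t 8.95 pos [492.8 -63.9  65.9] rot [-1.7999e+02 -3.0000e-02  4.7770e+01] F [-2.1 -0.1 -1.5] M [-0.05  0.4   0.08] gap 18.6
nose_jig [533.1 -42.6  30.9] F_jig [-2.1 -0.  -1.5]
(array([0., 0., 0.]), array([-0.0002, -0.0005,  0.0012]))
```

Request:
servo_tool:
  motion:
    - [15,2.1,2.1,0,0,0,0]
    - [15,2.1,2.1,0,0,0,0]
    - [15,2.1,2.1,0,0,0,0]

```text
time: 9.25
tool_pos: [502.2, -63.6, 65.7]
tcp_rot: [-179.9, 0.0, 47.8]
ft_force: [-2.0, -0.6, -0.8]
finger_gap: 18.8
```

```bash
python3 -c "
from h import *
s=st();jig(s)"
```

```text
t 9.25 pos [502.2 -63.6  65.7] rot [-1.7994e+02  1.0000e-02  4.7750e+01] F [-2.  -0.6 -0.8] M [0.02 0.32 0.08] gap 18.8
nose_jig [542.5 -42.8  30.6] F_jig [-2.  -0.5 -0.8]
```

Request:
servo_tool:
  motion:
    - [15,1.4,1.4,0,0,0,0]
    - [15,1.4,1.4,0,0,0,0]

```text
time: 9.45
tool_pos: [506.3, -63.3, 65.5]
tcp_rot: [-179.9, 0.0, 47.8]
ft_force: [-6.7, 0.7, 0.3]
finger_gap: 18.7
```

```bash
python3 -c "
from h import *
s=st();jig(s)"
```

```text
t 9.45 pos [506.3 -63.3  65.5] rot [-1.799e+02  4.000e-02  4.777e+01] F [-6.7  0.7  0.3] M [0.33 1.19 0.33] gap 18.7
nose_jig [546.5 -42.7  30.5] F_jig [-6.6  1.1  0.3]
```

Request:
servo_tool:
  motion:
    - [15,0.7,0.7,0,0,0,0]
    - [15,0.7,0.7,0,0,0,0]

```text
time: 9.65
tool_pos: [507.2, -62.8, 64.9]
tcp_rot: [-179.7, 0.1, 47.8]
ft_force: [-5.8, 0.2, 1.4]
finger_gap: 18.8
```

```bash
python3 -c "
from h import *
s=st();jig(s)"
```

```text
t 9.65 pos [507.2 -62.8  64.9] rot [-1.7974e+02  1.3000e-01  4.7790e+01] F [-5.8  0.2  1.4] M [0.14 0.94 0.25] gap 18.8
nose_jig [547.3 -42.2  29.7] F_jig [-5.8  0.4  1.4]
```

Request:
servo_tool:
  motion:
    - [15,0.7,0.7,0,0,0,0]
    - [15,0.7,0.7,0,0,0,0]

```text
time: 9.85
tool_pos: [507.9, -62.4, 64.3]
tcp_rot: [-179.6, 0.2, 47.8]
ft_force: [-5.0, -0.2, 1.1]
finger_gap: 18.8
```

```bash
python3 -c "
from h import *
s=st();jig(s)
cv2.imwrite('pics/w7.png',snapshot('wrist'))"
```

```text
t 9.85 pos [507.9 -62.4  64.3] rot [-179.59    0.23   47.82] F [-5.  -0.2  1.1] M [0.11 0.91 0.21] gap 18.8
nose_jig [547.9 -41.8  29. ] F_jig [-5.   0.   1.1]
```

View pics/w7.png

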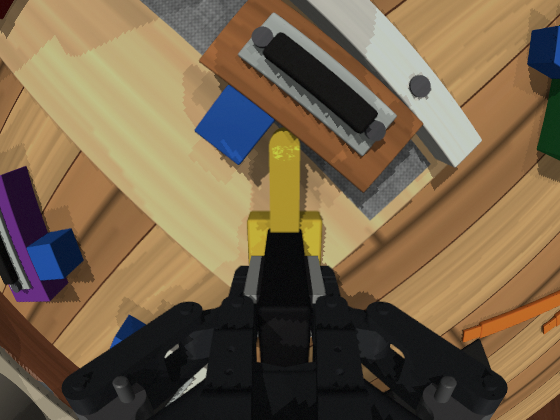

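The sled's fence-side edge now lies along the fence and the nose sits at the corner by the lug. The push has stalled at about 5 N. I'll check flushness numerically.

```bash
python3 - <<'E'
from h import *
s=sense(); J=Ro.from_euler("z",-2.65,degrees=True)
im=cv2.imread("pics/w7.png")
def W(u,v,z): return J.apply(wray((u,v),z,s))[:2].round(1)
m=big(im,(3,90,40),(16,255,200),(190,0,430,200)); a=cv2.approxPolyDP(cv2.convexHull(m),4,True)[:,0]; print([(tuple(p.tolist()),W(*p,44)) for p in a])
m=big(im,(100,110,60),(130,255,255),(180,70,285,175)); a=cv2.approxPolyDP(cv2.convexHull(m),4,True)[:,0]; print([(tuple(p.tolist()),W(*p,44)) for p in a])
E
```

```text
[((248, 0), array([588.6,  21.4])), ((283, 0), array([600.5,   8.9])), ((422, 123), array([609.5, -85.4])), ((363, 192), array([560.9, -90.9])), ((199, 61), array([549.4,  16.9]))]
[((228, 85), array([550.5,  -2.8])), ((274, 120), array([553.8, -31.7])), ((238, 164), array([524.9, -34.3])), ((195, 131), array([521.9,  -6.3]))]
```

```bash
python3 - <<'E'
from h import *
s=sense(); J=Ro.from_euler("z",-2.65,degrees=True)
im=cv2.imread("pics/w7.png"); h=cv2.cvtColor(im,cv2.COLOR_BGR2HSV)
def W(u,v,z): return J.apply(wray((u,v),z,s))[:2].round(1)
for r in (10,40,70,100,115): # right edge of brown, left/right edge of bright fence
    row=h[r]; b=[c for c in range(200,440) if row[c,0]<17 and row[c,1]>90 and 40<row[c,2]<200]
    f=[c for c in range(280,490) if row[c,1]<40 and row[c,2]>150]
    e=max(b) if b else 0; f=[c for c in f if c>e-3] 
    print(r,"brown",e,W(e,r,44),"fence",min(f),W(min(f),r,40),max(f),W(max(f),r,40))
cv2.imwrite("pics/top8.png",snapshot("top")); t=cv2.imread("pics/top8.png")
o=np.hstack([cv2.resize(t[180:290,230:340],(550,550),interpolation=cv2.INTER_CUBIC)])
cv2.imwrite("pics/t8.png",o)
E
```

```text
Traceback (most recent call last):
ValueError: min() iterable argument is empty
```

```bash
python3 - <<'E'
from h import *
s=sense(); J=Ro.from_euler("z",-2.65,degrees=True)
im=cv2.imread("pics/w7.png"); h=cv2.cvtColor(im,cv2.COLOR_BGR2HSV)
def W(u,v,z): return J.apply(wray((u,v),z,s))[:2].round(1)
for r in (10,40,70,100,115): 
    print(r,[tuple(h[r,c].tolist()) for c in range(300+r-20,300+r+70,6)])
t=snapshot("top"); cv2.imwrite("pics/top8.png",t)
cv2.imwrite("pics/t8.png",cv2.resize(t[180:290,220:340],(720,660)[:2],interpolation=cv2.INTER_CUBIC)[:590])
E
```

```text
10 [(13, 158, 129), (17, 111, 85), (30, 22, 57), (30, 13, 57), (30, 13, 57), (28, 18, 174), (30, 16, 177), (25, 18, 181), (26, 20, 181), (27, 16, 176), (25, 16, 175), (28, 17, 177), (27, 16, 178), (28, 18, 181), (28, 17, 178)]
40 [(13, 160, 115), (13, 159, 130), (13, 155, 115), (30, 14, 56), (30, 18, 57), (27, 16, 160), (25, 17, 179), (28, 19, 179), (25, 18, 181), (46, 14, 199), (49, 14, 199), (52, 14, 199), (60, 9, 199), (60, 10, 199), (65, 8, 198)]
70 [(13, 163, 122), (13, 159, 119), (13, 159, 117), (14, 123, 81), (23, 15, 68), (48, 15, 199), (51, 13, 200), (57, 12, 199), (52, 14, 200), (57, 11, 200), (48, 15, 198), (46, 14, 199), (64, 10, 200), (57, 11, 200), (17, 124, 160)]
100 [(39, 12, 153), (13, 159, 141), (13, 159, 141), (13, 160, 132), (27, 17, 153), (60, 10, 200), (38, 16, 194), (54, 13, 201), (60, 10, 200), (49, 14, 199), (45, 15, 199), (60, 9, 199), (50, 12, 199), (17, 122, 173), (17, 123, 168)]
115 [(50, 10, 149), (13, 157, 125), (13, 161, 122), (13, 159, 135), (51, 13, 200), (48, 15, 200), (56, 10, 200), (44, 17, 199), (48, 13, 199), (43, 16, 197), (53, 11, 200), (51, 13, 200), (15, 139, 162), (15, 139, 163), (14, 138, 164)]
```

View pics/t8.png

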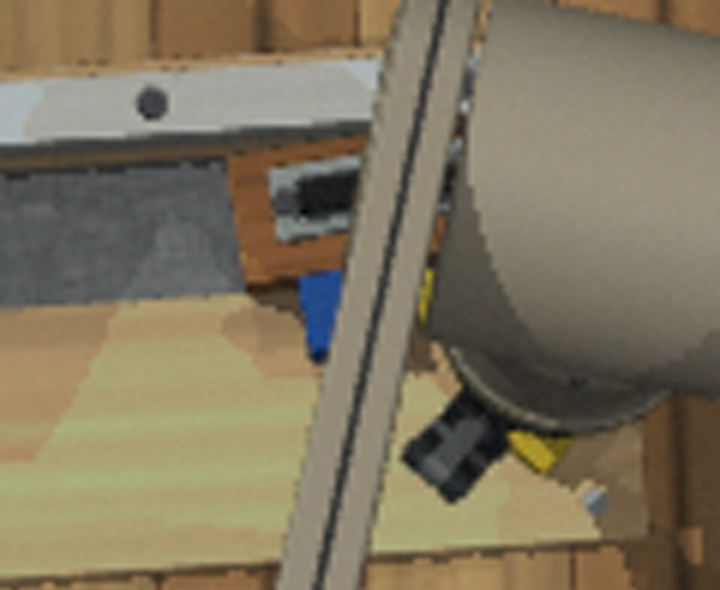

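The crop shows the sled's rear touching the fence but its front still about 7 mm off (a dark wedge). I'll keep pressing so it pivots flush.

Request:
servo_tool:
  motion:
    - [15,0.9,0.9,-0.3,-0.002,-0.001,0]
    - [15,0.9,0.9,-0.3,-0.002,-0.001,0]
    - [15,0.9,0.9,-0.3,-0.002,-0.001,0]

```text
time: 10.25
tool_pos: [509.8, -61.4, 63.9]
tcp_rot: [-179.7, 0.5, 47.8]
ft_force: [-5.4, 1.2, -0.2]
finger_gap: 18.7
```

```bash
cat >> h.py <<'E'
def stripe(name):
    "px width of dark strip (fence face seen) between sled edge and fence top, per wrist row"
    h=cv2.cvtColor(snapshot("wrist"),cv2.COLOR_BGR2HSV).astype(int); out=[]
    for r in range(10,130,20):
        row=h[r]; b=[c for c in range(180,450) if 8<row[c,0]<17 and row[c,1]>110 and row[c,2]<165]
        if not b: continue
        d=[c for c in range(230,500) if row[c,1]<45 and row[c,2]<100]
        # contiguous dark run followed by fence
        f=[c for c in range(250,490) if (row[c:c+12,1]<30).all() and (row[c:c+12,2]>150).all()]
        if not f: continue
        bb=[c for c in b if c<f[-1]]
        g=[c for c in f if c>max(bb)]
        if g: out.append((r,max(bb),min(g),min(g)-max(bb)))
    print("row,sled edge,fence edge,width",out)
E
python3 -c "
from h import *
s=st();jig(s);stripe('w')"
```

```text
t 10.25 pos [509.8 -61.4  63.9] rot [-179.7     0.5    47.84] F [-5.4  1.2 -0.2] M [0.3  0.94 0.24] gap 18.7
nose_jig [549.7 -41.   28.3] F_jig [-5.4  1.5 -0.2]
row,sled edge,fence edge,width [(10, 300, 315, 15), (30, 324, 336, 12), (50, 346, 356, 10), (70, 367, 373, 6), (90, 387, 392, 5), (110, 406, 409, 3)]
```

Request:
servo_tool:
  motion:
    - [15,0.9,0.9,-0.6,-0.004,0.004,0]
    - [15,0.9,0.9,-0.6,-0.004,0.004,0]
    - [15,0.8,0.8,-0.4,0,0.002,0]

```text
time: 10.6
tool_pos: [512.2, -60.9, 64.4]
tcp_rot: [179.9, 0.0, 47.9]
ft_force: [-9.1, -1.2, 1.1]
finger_gap: 18.6
```

```bash
python3 -c "
from h import *
s=st();jig(s);stripe('w');print(go(s['tool_pos'],47.8))"
```

```text
t 10.6 pos [512.2 -60.9  64.4] rot [179.94   0.    47.87] F [-9.1 -1.2  1.1] M [-0.26  1.83  0.36] gap 18.6
nose_jig [552.6 -40.5  29.4] F_jig [-9.2 -0.8  1.1]
row,sled edge,fence edge,width [(10, 305, 307, 2), (30, 327, 329, 2), (50, 346, 348, 2), (70, 365, 367, 2), (90, 383, 385, 2), (110, 400, 402, 2)]
(array([ 0.1,  0. , -0. ]), array([0.0008, 0.0001, 0.0013]))
```

The strip is now a uniform 2 px, so the sled is flush (fence face at jig-x about 610.6) with about 9 N of push. Now I'll feed along the fence, keeping a light side push.

Request:
servo_tool:
  motion:
    - [15,2.0,-1.2,0,0,0,0]
    - [15,2.4,-1.5,0,0,0,0]
    - [15,2.4,-1.5,0,0,0,0]
    - [15,2.4,-1.5,0,0,0,0]

```text
time: 11.05
tool_pos: [511.8, -53.2, 63.6]
tcp_rot: [180.0, 0.4, 47.8]
ft_force: [-7.4, -6.4, 2.7]
finger_gap: 18.6
```

```bash
python3 -c "
from h import *
s=st();jig(s);stripe('w');print(go(s['tool_pos'],47.8))"
```

```text
t 11.05 pos [511.8 -53.2  63.6] rot [179.96   0.35  47.8 ] F [-7.4 -6.4  2.7] M [-1.33  1.43  0.1 ] gap 18.6
nose_jig [552.4 -33.   28.2] F_jig [-7.6 -6.1  2.7]
row,sled edge,fence edge,width [(10, 307, 309, 2), (30, 327, 329, 2), (50, 348, 350, 2), (70, 366, 368, 2), (90, 384, 386, 2), (110, 402, 403, 1)]
(array([-0.,  0.,  0.]), array([ 0.0009,  0.0065, -0.    ]))
```

Request:
servo_tool:
  motion:
    - [15,2.3,-2.0,-0.7,0,0.004,0]
    - [15,2.3,-2.0,-0.7,0,0.004,0]
    - [15,2.3,-2.0,-0.5,0,0.003,0]
    - [15,2.3,-2.0,-0.3,0,0.002,0]

```text
time: 11.5
tool_pos: [510.8, -42.0, 64.8]
tcp_rot: [179.9, -0.3, 47.7]
ft_force: [-2.8, -2.2, -5.0]
finger_gap: 19.2
```

```bash
python3 -c "
from h import *
s=st();jig(s);stripe('w');print(go(s['tool_pos'],47.8))"
```

```text
t 11.5 pos [510.8 -42.   64.8] rot [179.95  -0.25  47.74] F [-2.8 -2.2 -5. ] M [-0.54  0.85  0.1 ] gap 19.2
nose_jig [552.2 -21.6  30. ] F_jig [-2.9 -2.  -5. ]
row,sled edge,fence edge,width [(10, 305, 307, 2), (30, 327, 329, 2), (50, 347, 349, 2), (70, 366, 367, 1), (90, 384, 385, 1), (110, 401, 403, 2)]
(array([-0.3,  0.3,  0. ]), array([ 0.0007, -0.0047, -0.001 ]))
```

Request:
servo_tool:
  motion:
    - [15,2.5,-1.9,-0.1,0,0,0]
    - [15,2.7,-2.1,-0.2,0,0,0]
    - [15,2.7,-2.1,-0.2,0,0.001,0]
    - [15,2.7,-2.1,-0.3,0,0.001,0]
    - [15,2.7,-2.1,-0.3,0,0.001,0]
    - [15,2.7,-2.1,-0.3,0,0.001,0]

```text
time: 12.15
tool_pos: [509.9, -21.9, 65.3]
tcp_rot: [-179.9, -0.2, 47.8]
ft_force: [-4.5, -3.1, -4.0]
finger_gap: 18.8
```

```bash
python3 -c "
from h import *
s=st();jig(s);stripe('w');print(go(s['tool_pos'],47.8))"
```

```text
t 12.15 pos [509.9 -21.9  65.3] rot [-1.7993e+02 -1.7000e-01  4.7770e+01] F [-4.5 -3.1 -4. ] M [-0.64  1.04  0.1 ] gap 18.8
nose_jig [552.2  -1.4  30.5] F_jig [-4.6 -2.9 -4. ]
row,sled edge,fence edge,width [(10, 305, 307, 2), (30, 326, 328, 2), (50, 346, 348, 2), (70, 365, 367, 2), (90, 383, 385, 2), (110, 400, 402, 2)]
(array([-0.4,  0.3,  0. ]), array([-0.0015, -0.0034, -0.0005]))
```

Request:
servo_tool:
  motion:
    - [15,2.7,-2.1,-0.1,0,0,0]
    - [15,2.7,-2.1,-0.1,0,0,0]
    - [15,2.7,-2.1,-0.1,0,0,0]
    - [15,2.7,-2.1,-0.2,0,0,0]
    - [15,2.7,-2.1,-0.2,0,0.001,0]
    - [15,2.7,-2.1,-0.2,0,0.001,0]
    - [15,2.7,-2.1,-0.2,0,0.001,0]
    - [15,2.7,-2.1,-0.2,0,0.001,0]

```text
time: 13.0
tool_pos: [508.8, 4.6, 65.4]
tcp_rot: [-179.8, 0.0, 47.8]
ft_force: [-5.0, -4.0, -3.7]
finger_gap: 18.5
```

```bash
python3 -c "
from h import *
s=st();jig(s);stripe('w');print(go(s['tool_pos'],47.8))"
```

```text
t 13.0 pos [508.8   4.6  65.4] rot [-1.7977e+02  3.0000e-02  4.7820e+01] F [-5.  -4.  -3.7] M [-0.79  1.11  0.07] gap 18.5
nose_jig [552.1  25.1  30.4] F_jig [-5.1 -3.8 -3.7]
row,sled edge,fence edge,width [(10, 305, 307, 2), (30, 326, 328, 2), (50, 346, 348, 2), (70, 365, 367, 2), (90, 383, 385, 2), (110, 400, 402, 2)]
(array([-0.3,  0.4, -0. ]), array([-0.0043,  0.0003,  0.0004]))
```

Request:
servo_tool:
  motion:
    - [15,2.7,-2.1,-0.1,-0.001,0,0]
    - [15,2.7,-2.1,-0.1,-0.001,0,0]
    - [15,2.7,-2.1,-0.1,-0.001,0,0]
    - [15,2.7,-2.1,-0.1,-0.001,0,0]
    - [15,2.7,-2.1,-0.1,0,0,0]
    - [15,2.7,-2.1,-0.1,0,0,0]
    - [15,2.7,-2.1,-0.1,0,0,0]
    - [15,2.7,-2.1,-0.1,0,0,0]
    - [15,2.7,-2.1,-0.1,0,0,0]
    - [15,2.7,-2.1,-0.1,0,0,0]

```text
time: 14.05
tool_pos: [507.5, 36.0, 66.0]
tcp_rot: [-179.9, 0.7, 47.8]
ft_force: [-5.0, -5.6, -1.5]
finger_gap: 19.1
```

```bash
python3 -c "
from h import *
s=st();jig(s);stripe('w');print(go(s['tool_pos'],47.8))"
```

```text
t 14.05 pos [507.5  36.   66. ] rot [-179.91    0.71   47.83] F [-5.  -5.6 -1.5] M [-1.05  1.14  0.05] gap 19.1
nose_jig [552.   56.2  30.2] F_jig [-5.3 -5.4 -1.5]
row,sled edge,fence edge,width [(10, 305, 307, 2), (30, 327, 328, 1), (50, 346, 348, 2), (70, 365, 367, 2), (90, 383, 385, 2), (110, 400, 402, 2)]
(array([-0.3,  0.4, -0. ]), array([-0.002 ,  0.0123,  0.0006]))
```

Request:
servo_tool:
  motion:
    - [15,2.7,-2.1,-0.1,0,0.002,0]
    - [15,2.7,-2.1,-0.1,0,0.002,0]
    - [15,2.7,-2.1,-0.1,0,0.002,0]
    - [15,2.7,-2.1,-0.1,0,0.002,0]
    - [15,2.7,-2.1,-0.1,0,0.002,0]
    - [15,2.7,-2.1,-0.1,0,0.002,0]
    - [15,2.7,-2.1,-0.1,0,0.002,0]
    - [15,2.7,-2.1,-0.1,0,0.002,0]
    - [15,2.7,-2.1,-0.1,0,0.002,0]
    - [15,2.7,-2.1,-0.1,0,0.002,0]

```text
time: 15.1
tool_pos: [505.7, 69.3, 65.4]
tcp_rot: [-179.6, 0.1, 47.9]
ft_force: [-5.3, -3.7, -3.3]
finger_gap: 18.6
```

```bash
python3 -c "
from h import *
s=st();jig(s);stripe('w');print(go(s['tool_pos'],47.8))"
```

```text
t 15.1 pos [505.7  69.3  65.4] rot [-1.7965e+02  1.1000e-01  4.7860e+01] F [-5.3 -3.7 -3.3] M [-0.83  1.11  0.01] gap 18.6
nose_jig [551.8  89.9  30.2] F_jig [-5.5 -3.4 -3.3]
row,sled edge,fence edge,width [(10, 305, 307, 2), (30, 326, 328, 2), (50, 346, 348, 2), (70, 365, 367, 2), (90, 383, 385, 2), (110, 400, 402, 2)]
(array([-0.4,  0.4, -0. ]), array([-0.0065,  0.0015,  0.0012]))
```

Request:
servo_tool:
  motion:
    - [15,2.7,-2.1,-0.1,-0.001,0.001,0]
    - [15,2.7,-2.1,-0.1,-0.001,0.001,0]
    - [15,2.7,-2.1,-0.1,-0.001,0.001,0]
    - [15,2.7,-2.1,-0.1,-0.001,0.001,0]
    - [15,2.7,-2.1,-0.1,-0.001,0.001,0]
    - [15,2.7,-2.1,-0.1,-0.001,0.001,0]
    - [15,2.7,-2.1,-0.1,-0.001,0.001,0]
    - [15,2.7,-2.1,-0.1,0,0.001,0]
    - [15,1.7,-1.1,-0.1,0,0.001,0]

```text
time: 16.05
tool_pos: [504.2, 98.1, 65.3]
tcp_rot: [-179.8, 0.1, 47.9]
ft_force: [-5.0, -4.1, -2.8]
finger_gap: 18.7
```

```bash
python3 -c "
from h import *
s=st();jig(s);stripe('w');print(go(s['tool_pos'],47.8))"
```

```text
t 16.05 pos [504.2  98.1  65.3] rot [-1.7983e+02  8.0000e-02  4.7890e+01] F [-5.  -4.1 -2.8] M [-0.8   1.03  0.06] gap 18.7
nose_jig [551.7 118.7  30.2] F_jig [-5.2 -3.8 -2.8]
row,sled edge,fence edge,width [(10, 305, 307, 2), (30, 326, 328, 2), (50, 346, 348, 2), (70, 365, 367, 2), (90, 383, 385, 2), (110, 400, 402, 2)]
(array([-0.1,  0.2, -0. ]), array([-0.0032,  0.0012,  0.0016]))
```

Request:
servo_tool:
  motion:
    - [15,1.7,-1.1,-0.1,-0.001,0,0]
    - [15,1.7,-1.1,-0.1,-0.001,0,0]
    - [15,1.7,-1.1,-0.1,-0.001,0,0]

```text
time: 16.4
tool_pos: [503.9, 103.6, 65.4]
tcp_rot: [-179.9, 0.3, 47.9]
ft_force: [-5.0, -4.5, -1.2]
finger_gap: 18.8
```

Request:
servo_tool:
  motion:
    - [15,1.7,-1.1,-0.1,0,0,0]
    - [15,1.7,-1.1,-0.1,0,0,0]

```text
time: 16.6
tool_pos: [503.7, 107.2, 65.6]
tcp_rot: [-179.9, 0.4, 47.9]
ft_force: [-6.4, -3.9, -1.8]
finger_gap: 18.7
```

```bash
python3 -c "
from h import *
s=st();jig(s);print(go(s['tool_pos'],47.8))"
```

```text
t 16.6 pos [503.7 107.2  65.6] rot [-179.9     0.37   47.9 ] F [-6.4 -3.9 -1.8] M [-0.84  1.12  0.1 ] gap 18.7
nose_jig [551.6 127.7  30.2] F_jig [-6.6 -3.6 -1.8]
(array([0., 0., 0.]), array([-0.0017,  0.0065,  0.0017]))
```

Request:
servo_tool:
  motion:
    - [15,1.4,-1.0,-0.1,0,0.002,0]
    - [15,1.4,-1.0,-0.1,0,0.002,0]

```text
time: 16.8
tool_pos: [503.6, 110.8, 65.6]
tcp_rot: [-179.9, 0.2, 47.9]
ft_force: [-4.5, -2.6, -3.7]
finger_gap: 18.7
```

Request:
servo_tool:
  motion:
    - [15,1.4,-1.0,-0.1,0,0.002,0]
    - [15,1.4,-1.0,-0.1,0,0.001,0]

```text
time: 17.0
tool_pos: [503.3, 114.4, 65.4]
tcp_rot: [-179.8, 0.1, 47.9]
ft_force: [-4.2, -2.5, -3.4]
finger_gap: 19.0
```

```bash
python3 -c "
from h import *
s=st();jig(s);print(go(s['tool_pos'],47.8))"
```

```text
t 17.0 pos [503.3 114.4  65.4] rot [-1.7979e+02  8.0000e-02  4.7910e+01] F [-4.2 -2.5 -3.4] M [-0.7   1.    0.02] gap 19.0
nose_jig [551.6 135.1  30.3] F_jig [-4.4 -2.3 -3.4]
(array([0., 0., 0.]), array([-0.0037,  0.0013,  0.002 ]))
```

Still sliding (2.3 N), with the stop due within a few mm.

Request:
servo_tool:
  motion:
    - [15,1.4,-1.0,-0.1,-0.001,0.001,0]
    - [15,1.4,-1.0,-0.1,-0.001,0.001,0]

```text
time: 17.2
tool_pos: [503.1, 117.5, 65.3]
tcp_rot: [-179.9, 0.1, 47.9]
ft_force: [-6.9, -11.2, 1.4]
finger_gap: 18.6
```

Request:
servo_tool:
  motion:
    - [15,1.4,-1.0,-0.1,-0.001,0,0]
    - [15,1.2,-0.8,-0.1,0,0,0]

```text
time: 17.4
tool_pos: [503.0, 117.8, 65.7]
tcp_rot: [179.9, 0.3, 47.9]
ft_force: [-5.5, -9.7, -1.8]
finger_gap: 19.0
```

```bash
python3 -c "
from h import *
s=st();jig(s);stripe('w');print(go(s['tool_pos'],47.8))"
```

```text
t 17.4 pos [503.  117.8  65.7] rot [179.91   0.34  47.88] F [-5.5 -9.7 -1.8] M [-2.02  1.08 -0.18] gap 19.0
nose_jig [551.5 138.2  30.3] F_jig [-5.9 -9.5 -1.8]
row,sled edge,fence edge,width [(10, 306, 308, 2), (30, 327, 328, 1), (50, 347, 348, 1), (70, 365, 367, 2), (90, 383, 385, 2), (110, 400, 402, 2)]
(array([-0.,  0.,  0.]), array([0.0016, 0.0061, 0.0014]))
```

Contact with the stop: forward 9.5 N and side 5.9 N, still flush. Holding now.

Request:
servo_tool:
  motion:
    - [15,1.0,-0.8,0,0,0.002,0]
    - [15,1.0,-0.8,0,0,0.002,0]
    - [15,1.0,-0.8,0,0,0.001,0]
    - [15,1.0,-0.8,0,0,0.001,0]

```text
time: 17.85
tool_pos: [502.9, 117.9, 65.8]
tcp_rot: [179.7, 0.4, 47.8]
ft_force: [-5.1, -8.7, -0.5]
finger_gap: 19.2
```

```bash
python3 -c "
from h import *
s=st();jig(s);print(go(s['tool_pos'],47.8))"
```

```text
t 17.85 pos [502.9 117.9  65.8] rot [179.66   0.43  47.77] F [-5.1 -8.7 -0.5] M [-1.92  1.04 -0.13] gap 19.2
nose_jig [551.5 138.2  30.3] F_jig [-5.5 -8.4 -0.5]
(array([0., 0., 0.]), array([ 0.0059,  0.0075, -0.0005]))
```

Request:
servo_tool:
  motion:
    - [15,1.0,-0.8,0,0.001,0.002,0]
    - [15,1.0,-0.8,0,0.001,0.002,0]
    - [15,1.0,-0.8,0,0.001,0.002,0]
    - [15,1.0,-0.8,0,0.001,0.001,0]
    - [15,1.0,-0.8,0,0.001,0.001,0]
    - [15,1.0,-0.8,0,0,0.001,0]
    - [15,1.0,-0.8,0,0,0.001,0]
    - [15,1.0,-0.8,0,0,0.001,0]

```text
time: 18.65
tool_pos: [502.7, 118.3, 66.0]
tcp_rot: [179.5, 0.6, 47.5]
ft_force: [-5.8, -8.8, -1.1]
finger_gap: 18.8
```

```bash
python3 -c "
from h import *
s=st();jig(s);stripe('w');print(go(s['tool_pos'],47.8))"
```

```text
t 18.65 pos [502.7 118.3  66. ] rot [179.47   0.64  47.54] F [-5.8 -8.8 -1.1] M [-1.84  1.05 -0.12] gap 18.8
nose_jig [551.5 138.2  30.3] F_jig [-6.2 -8.5 -1.1]
row,sled edge,fence edge,width [(10, 305, 307, 2), (30, 327, 328, 1), (50, 346, 348, 2), (70, 365, 367, 2), (90, 383, 385, 2), (110, 401, 402, 1)]
(array([-0.,  0.,  0.]), array([ 0.0094,  0.0111, -0.0044]))
```

Held for over 1 s (forward about 8.5 N, side about 6 N). I'll back straight out diagonally, then lift.

Request:
servo_tool:
  motion:
    - [15,-2,0,0,0,0,0]
    - [15,-4,0,0,0.003,0.003,0]
    - [15,-8,0,0,0.003,0.004,-0.002]
    - [15,-8,0,0,0.003,0.004,-0.002]
    - [15,0,0,0,0,0,0]
    - [15,0,0,-20,0,0,0]
    - [15,0,0,-30,0,0,0]
    - [15,0,0,-25,0,0,0]
    - [15,0,0,0,0,0,0]

```text
time: 19.6
tool_pos: [489.6, 101.7, 146.4]
tcp_rot: [179.8, -0.7, 47.7]
ft_force: [0.3, -0.0, -1.5]
finger_gap: 18.8
```

```bash
python3 -c "
from h import *
s=st();print(go((502,-330,145),43.8)); cv2.imwrite('pics/w9.png',snapshot('wrist'))"
```

```text
t 19.6 pos [489.6 101.7 146.4] rot [179.77  -0.66  47.71] F [ 0.3 -0.  -1.5] M [-0.01 -0.05 -0.03] gap 18.8
(array([-311. ,  299.7,   -1. ]), array([ 0.0036, -0.0117,  0.0682]))
```

```bash
python3 - <<'E'
from h import *
for n in("w4","w9"):
    im=cv2.imread(f"pics/{n}.png")
    m=big(im,(20,120,50),(35,255,255),(240,115,330,262))
    k=np.zeros(im.shape[:2],np.uint8); cv2.drawContours(k,[m],-1,255,-1); ys,xs=np.where(k)
    print(n,"tip row",ys.min(),"nose cols",xs[ys==150].min(),xs[ys==150].max(),"foot top row",ys[xs==252].min(),ys[xs==318].min(),"cols",xs.min(),xs.max())
E
```

```text
w4 tip row 127 nose cols 269 300 foot top row 210 211 cols 247 322
w9 tip row 127 nose cols 269 300 foot top row 211 211 cols 247 322
```

Request:
servo_tool:
  motion:
    - [15,-31,30,0,0,-0.001,0.007]
    - [15,-31,30,0,0,-0.001,0.007]
    - [15,-31,30,0,0,-0.001,0.007]
    - [15,-31,30,0,0,-0.001,0.007]
    - [15,-31,30,0,0,-0.001,0.007]
    - [15,-31,30,0,0,-0.001,0.007]
    - [15,-31,30,0,0,-0.001,0.007]
    - [15,-31,30,0,0,-0.001,0.007]
    - [15,-31,30,0,0,-0.001,0.006]
    - [15,0,0,0,0,0,0]

```text
time: 20.65
tool_pos: [483.5, -296.9, 125.7]
tcp_rot: [-179.4, 0.1, 44.3]
ft_force: [-0.9, 0.0, -1.8]
finger_gap: 18.8
```

```bash
python3 -c "
from h import *
s=st();print(go((497.3,-333.4,100),43.8))"
```

```text
t 20.65 pos [ 483.5 -296.9  125.7] rot [-1.7935e+02  1.1000e-01  4.4330e+01] F [-0.9  0.  -1.8] M [-0.02  0.02 -0.  ] gap 18.8
(array([-15.6,  36. ,  25.3]), array([-0.0113,  0.002 ,  0.0093]))
```

Request:
servo_tool:
  motion:
    - [15,-5,12,3,-0.004,0.001,0.003]
    - [15,-5,12,3,-0.004,0.001,0.003]
    - [15,-5,11,3,-0.003,0,0.003]
    - [15,0,0,0,0,0,0]
    - [15,0,0,0,0,0,0]
    - [15,0,0,0,0,0,0]

```text
time: 21.25
tool_pos: [494.8, -331.7, 108.4]
tcp_rot: [-179.4, -0.0, 43.7]
ft_force: [-0.6, -0.1, -0.5]
finger_gap: 18.8
```

```bash
python3 -c "
from h import *
s=st();print(go((497.3,-333.4,70),43.8))"
```

```text
t 21.25 pos [ 494.8 -331.7  108.4] rot [-179.43   -0.     43.69] F [-0.6 -0.1 -0.5] M [ 0.01 -0.05  0.03] gap 18.8
(array([ 0.7,  3.3, 38.4]), array([-0.0099, -0.    , -0.0019]))
```

Request:
servo_tool:
  motion:
    - [15,0.4,1.5,15,-0.004,0,-0.001]
    - [15,0.4,1.5,15,-0.004,0,-0.001]
    - [15,0,0,8,-0.002,0,0]
    - [15,0,0,0,0,0,0]
    - [15,0,0,0,0,0,0]

```text
time: 21.75
tool_pos: [498.9, -331.1, 71.6]
tcp_rot: [179.8, -0.1, 44.0]
ft_force: [-0.9, -0.7, -1.1]
finger_gap: 18.6
```

```bash
python3 -c "
from h import *
s=st();print(go((497.3,-333.4,54.5),43.8))"
```

```text
t 21.75 pos [ 498.9 -331.1   71.6] rot [ 1.7982e+02 -6.0000e-02  4.3990e+01] F [-0.9 -0.7 -1.1] M [-0.03  0.06  0.02] gap 18.6
(array([-2.7,  0.5, 17.1]), array([ 0.0031, -0.001 ,  0.0034]))
```

Request:
servo_tool:
  motion:
    - [15,-1.2,0.2,7,0.001,0,0]
    - [15,-1.2,0.2,5,0.001,0,0]
    - [15,0,0,2,0,0,0]
    - [15,0,0,0,0,0,0]

```text
time: 22.15
tool_pos: [498.2, -333.9, 58.5]
tcp_rot: [179.8, -0.1, 44.0]
ft_force: [0.1, -0.5, -0.6]
finger_gap: 19.3
```

```bash
python3 -c "
from h import *
s=st();print(go((497.3,-333.4,53.3),43.8))"
```

```text
t 22.15 pos [ 498.2 -333.9   58.5] rot [ 1.798e+02 -7.000e-02  4.400e+01] F [ 0.1 -0.5 -0.6] M [-0.02  0.01  0.02] gap 19.3
(array([-0.3, -1. ,  5.2]), array([ 0.0035, -0.0013,  0.0035]))
```

Request:
servo_tool:
  motion:
    - [15,-0.2,-0.7,2.5,0.002,-0.001,0]
    - [15,0,0,1.5,0.001,0,0]
    - [15,0,0,1,0,0,0]
    - [15,0,0,0,0,0,0]

```text
time: 22.55
tool_pos: [497.7, -333.8, 53.4]
tcp_rot: [180.0, -0.0, 44.0]
ft_force: [-0.6, 0.3, -1.8]
finger_gap: 19.2
```

```bash
python3 -c "
from h import *
s=st();print(go((497.3,-333.4,53.3),43.8))"
```

```text
t 22.55 pos [ 497.7 -333.8   53.4] rot [ 1.7996e+02 -2.0000e-02  4.3990e+01] F [-0.6  0.3 -1.8] M [-0.04  0.03 -0.  ] gap 19.2
(array([-0. , -0.5,  0.1]), array([ 0.0006, -0.0003,  0.0033]))
```

Request:
servo_tool:
  motion:
    - [15,0,0,0.7,0,0,0]
    - [15,0,0,0,0,0,0]
    - [60,0,0,0,0,0,0]
    - [60,0,0,0,0,0,0]
    - [60,0,0,0,0,0,0]
    - [60,0,0,0,0,0,0]
    - [60,0,0,-15,0,0,0]
    - [60,0,0,-20,0,0,0]

```text
time: 23.35
tool_pos: [496.5, -332.8, 87.4]
tcp_rot: [-179.8, 0.0, 44.0]
ft_force: [0.6, 0.5, 0.7]
finger_gap: 59.9
```

```bash
python3 -c "
from h import *
s=st();print(go((498,-334,250),43.8))"
```

```text
t 23.35 pos [ 496.5 -332.8   87.4] rot [-1.7982e+02  1.0000e-02  4.3990e+01] F [0.6 0.5 0.7] M [ 0.02 -0.01 -0.03] gap 59.9
(array([   0.2,    1.4, -162.7]), array([-0.0031,  0.0002,  0.0033]))
```

Request:
servo_tool:
  motion:
    - [60,0,0,-30,0,0,0]
    - [60,0,0,-40,0,0,0]
    - [60,0,0,-40,0,0,0]
    - [60,0,0,-40,0,0,0]
    - [60,0,0,0,0,0,0]
    - [60,0,0,0,0,0,0]

```text
time: 23.95
tool_pos: [497.6, -333.6, 253.7]
tcp_rot: [179.7, -0.1, 44.0]
ft_force: [-0.5, 0.1, -0.4]
finger_gap: 60.0
```

```bash
python3 - <<'E'
from h import *
s=st(); w=snapshot("wrist"); t=snapshot("top"); cv2.imwrite("pics/w10.png",w); cv2.imwrite("pics/t10.png",t)
a=cv2.resize(t[180:290,165:265],(400,440),interpolation=cv2.INTER_CUBIC); b=cv2.resize(w[80:300,200:400],(400,440))
cv2.imwrite("pics/f10.png",np.hstack([a,b]))
W=lambda u,v,z:wray((u,v),z,s)[:2].round(1)
m=big(w,(20,120,50),(35,255,255),(200,60,380,330)); r=cv2.boundingRect(m); print("yellow bbox",r)
k=np.zeros(w.shape[:2],np.uint8); cv2.drawContours(k,[m],-1,255,-1); ys,xs=np.where(k)
h=cv2.minAreaRect(m); print(h)
E
```

```text
t 23.95 pos [ 497.6 -333.6  253.7] rot [ 1.7967e+02 -6.0000e-02  4.4000e+01] F [-0.5  0.1 -0.4] M [-0.03 -0.    0.03] gap 60.0
yellow bbox (265, 114, 38, 81)
((283.5, 154.0), (80.0, 37.0), 90.0)
```

View pics/f10.png

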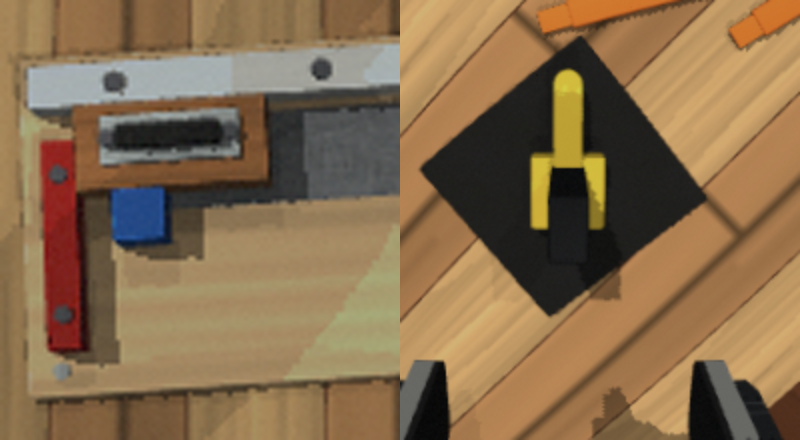

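The sled sits flat against the fence and touches the red stop. The stick stands upright in the middle of the mat and the gripper is clear. Handing in.

```bash
python3 -c "
from h import *
s=st()
t=__import__('pickle');c=wray((284,175.5),22,s);print('foot',c.round(1),'mat (495,-335.5)')
print(hand_in())"
```

```text
t 24.05 pos [ 497.6 -333.6  253.2] rot [ 1.7968e+02 -5.0000e-02  4.4000e+01] F [ 0.9  0.5 -0.2] M [ 0.02 -0.01  0.04] gap 60.1
foot [ 497.1 -338.5   22. ] mat (495,-335.5)
the job is handed in; nothing more can be done
None
```

The job is handed in at about 24 s: the sled is home in the corner of fence and stop, and the stick stands upright on its mat with the gripper clear. The verdict isn't reported.

- **Fence:** I pressed the sled against the fence where it stood. Its rear touched first, and more pressing pivoted it flush. The gap to the fence in the wrist view then measured an even 1–2 px at almost every check of the feed.
- **Feed and hold:** I fed it about 178 mm along the fence to the stop. I then held it for about 1.2 s with about 8.5 N forward and 5.5–6 N towards the fence. The highest wrist force I read while pushing was about 13 N in total, but I only read it between moves.
- **Last checks:** The final picture shows the sled against both fence and stop. The stick's foot measures about 3–4 mm from the mat's centre, which is close to the camera's 2 mm accuracy.

Two things did not go cleanly:
- **First grip:** It landed too high on the handle and dragged the stick about 14 mm sideways on the mat, so I opened and regripped lower.
- **Side force:** Against the fence it was 5–6 N for most of the feed and during the hold, with brief peaks of 9 N when squaring up and 7.6 N as the feed began. That is more than strictly "light".

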